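# Load the bench rail with part carriers and lock it with the sprung stop arm

### The arm

A 6-joint arm with a two-finger parallel gripper is mounted at the origin on a cart in front of the work surface, level with it; the furniture and walls round the work are solid. World frame = base frame: x ahead of the robot, y to its left, z up, the work surface at z = 0. Lengths are in m, angles in rad, forces in N, time in s.
With the tool pointing down it reaches from about 0.25 to 0.85 m from the base axis. Payload 12.5 kg.
Tool frame: the origin (TCP) lies at the very end of the fingers, on their centre line; the grasp point (between the pads) lies 19 mm behind it; z points along the fingers, y is the line along which they close (so a half turn about z gives the same grasp; the last joint's range is limited). The gripper opens to 93 mm and grips with 3 to 60 N. Pads are 15 mm wide; open, the fingers measure 128 mm over their backs; the gripper's body (75 mm by 188 mm) begins 65 mm behind the grasp point.
Start: joints at [1.227, 0.351, 1.652, -0, 1.139, -0.085], TCP at [0.141, 0.532, 0.219] pointing down, gripper open.
Joint ranges: [-2.75, 2.75], [-0.79, 2.1], [0.01, 2.65], [-1.57, 4.71], [0.07, 3.14], [-2.87, 2.87]. Speed limits (rad/s): [2.22, 2.22, 2.79, 3.14, 3.14, 3.14].

### API

Orientations are given as a unit quaternion [w, x, y, z].
In Python, from rig import robot gives the robot as it stands.
- The arm moves only by the tool send_rows, never from a script. Its argument "commands" is a list of rows, each an object of numbers: "ax", "ay", "az": the turn, a rotation vector about the tool's x, y, z in rad; "dx", "dy", "dz": the shift along the tool's x, y, z in m; "claw": the finger opening in m, from 0 to 0.093. A call has 1 to 8 rows; each row shifts and turns the commanded pose from where the row before left it, along the tool's axes as they then stand; what a row does not reach is not made up. A row lasts 1/10 s, in which the tool goes at most 50 mm and 8.59 degrees, less where a joint would pass 70% of its speed; a pose out of reach is approached as far as the arm can. A call with a gripper value outside its range is refused whole. The fingers move at their own pace and stop on an object; the grip force is fixed at half the most. Time passes only in rows, so rows that do not move let the fingers close. It gives the time, the measured TCP pose, the force, the opening and the grip force at its end, in the units of the state.
- robot.get_obs(): the state, without advancing time (a new reading comes with each control period).
- robot.camera(name): name is "scene" or "top" or "wrist"; returns a dict with "color" (384x512x3 uint8, red, green, blue), "fov_y" (degrees; the focal length in pixels is half the picture's height over the tangent of half this angle, whatever the lens; pixels are square), "cx", "cy" (the principal point, pixels), "R" (3x3) and "t" (3): a world point X has camera coordinates R X + t; the wrist camera has in their place "T_tool_cam" (4x4, takes a point from camera to tool coordinates, whose origin is the TCP and whose axes are the flange's). Camera axes: x right, y down, z forward; pixel columns grow to the right and rows downward; lengths in m; the calibration is good to about 2 mm. A picture is of the moment at which its call begins: read the wrist's pose just before it. There is no depth.
- robot.close_job(): hands the job in; it is judged then, once.
Trained networks look in a picture, given as the dict that the camera call returned (one of the last four; its "shot" number tells which), for a name from the list of things; names that differ only in an ending like _2 or _b are one class to them, and where a whole thing is asked for, a point or a joint stands for the part that bears it (a point fixed in the world has none). Each returns a list of dicts, best first, with "p" (0 to 1); they miss things now and then, are a little off and sometimes report something else, mostly with a low value. They report only what shows in the picture. A call takes as long as a camera call.
- robot.recognise(picture, label): "box" ([left, top, right, bottom] in pixels, round what is visible of it).
The state is a dict: "time_s": time; "joint_positions": joint angles; "dq": joint speeds; "effort": joint torques, N m; "eef_pos": TCP position; "tcp_rot": TCP orientation; "force": force on the tool from outside, world axes, zero at the start; "wrist_torque": the same for the moment, N m; "opening": finger opening in m; "grip_force": force on a finger pad.
Only numpy, scipy, OpenCV 4.12 (cv2) and the standard library are available. Lean on these libraries where they do the work, as an engineer would, in place of code of your own. Each camera call takes 0.05 s, during which the arm holds its last target. There are 200 camera calls.

### The job

Push the sprung stop arm of the bench rail over until it snaps to its open side, hook every part carrier that stands on the bench onto the short loading section of the rail nearest you and slide it along past the arm into the store section, then, with all of them stored, push the arm back until it snaps shut across the rail behind them. Carriers go on the rail at the loading section only, and must end hanging freely; leave the pliers, tape measure and centre punch where they lie.

Things in the scene. Friction and masses are not known exactly. Their poses are not given: they have to be found in the camera images.
- rail_stand: Bench rail stand, fixed: grey base plate 335x135x10 mm, two 16x20 mm aluminium posts centred at x = -0.115 and +0.190, a steel rail between them. Origin on the bench top under the rail, where the stop arm crosses it; x along the rail away from the robot, y left, z up.
- rail_mark (a point): Point on the axis of the rail (12 mm thick, level, along the stand's x) above the stand's origin, z = 0.155, where the closed stop arm crosses. From here towards the robot (x < 0) to the near post is the loading section, from here away (x > 0) to the far post the store section.
- stop_arm (a joint): Sprung arm, 14 mm wide, pivot axis along x at y = 0.065, z = 0.030 of the stand. 0: closed, leans right 0.38 rad over the rail and bars it; 0.80: open, leans left 0.42 rad. An over-centre spring holds it at both stops (about 5 N at the paddle from a stop, none at the middle, 0.40); past the middle it snaps over by itself.
- stop_paddle (a point): Centre of the arm's black paddle (32 mm along the rail, 12 mm thick, 40 mm long), 0.195 from the pivot. In the stand frame: closed near y = -0.007, z = 0.211; upright y = 0.065, z = 0.225; open y = 0.144, z = 0.208. Push it with closed fingers from the right or left, above the rail.
- carrier_a_grip (a point): Centre of the upright grip tab (12 mm in y, 24 in x, 24 mm up and down from here) on top of a C-shaped aluminium carrier with a turned pulley on its foot, 0.2 to 0.65 kg, 172 mm high; this point is 148 mm above its underside. z up, y to the open side of the C. Hung, this point is 37 mm above the rail axis (z = 0.192). May be absent.
- carrier_a_hook (a point): Where the rail axis lies when this carrier hangs, 37 mm below its grip point, under an inverted-V hook 24 mm wide in x; x then lies along the rail. On the open side (+y 16 to 21 mm) a lip reaches 19 mm below this point: to pass the rail sideways, hold the carrier 25 mm or more above its hung height. May be absent.
- carrier_a_foot (a point): Centre of the underside of this carrier, 148 mm below the grip point. Foot 14 mm thick, 40 mm in x, from y = -34 to +42 mm; the part on it ends at most 60 mm above this point; a 6 mm thick stem at y = -31 mm joins foot and hook. Hung, the foot is clear of the base by 34 mm. May be absent.
- carrier_b_grip (a point): Centre of the upright grip tab (12 mm in y, 24 in x, 24 mm up and down from here) on top of a C-shaped aluminium carrier with a drilled aluminium block on its foot, 0.2 to 0.65 kg, 172 mm high; this point is 148 mm above its underside. z up, y to the open side of the C. Hung, this point is 37 mm above the rail axis (z = 0.192). May be absent.
- carrier_b_hook (a point): Where the rail axis lies when this carrier hangs, 37 mm below its grip point, under an inverted-V hook 24 mm wide in x; x then lies along the rail. On the open side (+y 16 to 21 mm) a lip reaches 19 mm below this point: to pass the rail sideways, hold the carrier 25 mm or more above its hung height. May be absent.
- carrier_b_foot (a point): Centre of the underside of this carrier, 148 mm below the grip point. Foot 14 mm thick, 40 mm in x, from y = -34 to +42 mm; the part on it ends at most 60 mm above this point; a 6 mm thick stem at y = -31 mm joins foot and hook. Hung, the foot is clear of the base by 34 mm. May be absent.
- carrier_c_grip (a point): Centre of the upright grip tab (12 mm in y, 24 in x, 24 mm up and down from here) on top of a C-shaped aluminium carrier with a steel vee block on its foot, 0.2 to 0.65 kg, 172 mm high; this point is 148 mm above its underside. z up, y to the open side of the C. Hung, this point is 37 mm above the rail axis (z = 0.192). May be absent.
- carrier_c_hook (a point): Where the rail axis lies when this carrier hangs, 37 mm below its grip point, under an inverted-V hook 24 mm wide in x; x then lies along the rail. On the open side (+y 16 to 21 mm) a lip reaches 19 mm below this point: to pass the rail sideways, hold the carrier 25 mm or more above its hung height. May be absent.
- carrier_c_foot (a point): Centre of the underside of this carrier, 148 mm below the grip point. Foot 14 mm thick, 40 mm in x, from y = -34 to +42 mm; the part on it ends at most 60 mm above this point; a 6 mm thick stem at y = -31 mm joins foot and hook. Hung, the foot is clear of the base by 34 mm. May be absent.
- pliers: Pliers with yellow handles, 63x186x16 mm, lying on the bench; a bystander. Origin at the centre of its underside.
- tape_measure: Pocket tape measure, 62x80x32 mm, lying on the bench; a bystander. Origin at the centre of its underside.
- centre_punch: Steel centre punch, 114 mm long, 11 mm thick, lying on the bench; a bystander. Origin at the centre of its underside.

How it is judged:
By the outcome, as a careful person would: the job done as asked, in the order asked, and still so for the second after the job is handed in, with the robot touching nothing.
Of carrier_a, carrier_b, carrier_c only 2 to 3 are there at a start; the rules pass over those that are not, and their reading is None.
At some moment in a run one of carrier_a, carrier_b, carrier_c may be knocked a few centimetres aside while the robot is not near it.
It also fails if it takes over 210 s, if anything falls off the work surface, if the arm or the gripper's body presses on something with over 40 N, if the wrist force passes 120 N, or if a joint passes its speed limit or range.

## Working session

There is one attempt and no reset: what is moved stays moved. The work goes in short steps, Python scripts to look and compute and a tool call to move; the robot and the scene stay as the last step left them, time stands still between calls to the robot, and variables do not carry over. Pictures are saved under pics/ and viewed, at most 14 in all, crops included, and the job is handed in when it is done.

Besides the shell and the picture viewer there is one more tool, called after "Request:" as name(argument=value, ...), one argument or row to a line, values as JSON. send_rows: Moves the arm, as the interface text tells. Its arguments: {"type":"object","properties":{"commands":{"type":"array"}},"required":["commands"]}

```bash
mkdir -p pics; ls; cat > h.py <<'E'
import numpy as np, cv2
from rig import robot
def save(c,n): cv2.imwrite(f'pics/{n}.png',c['color'][:,:,::-1])
def cam(c):
    f=c['color'].shape[0]/2/np.tan(np.radians(c['fov_y'])/2)
    return f,np.array(c['R']),np.array(c['t'])
def proj(c,X):
    f,R,t=cam(c);p=R@np.array(X)+t
    return np.array([c['cx']+f*p[0]/p[2],c['cy']+f*p[1]/p[2]])
def atz(c,u,v,z):
    f,R,t=cam(c);d=R.T@np.array([(u-c['cx'])/f,(v-c['cy'])/f,1]);o=-R.T@t
    return o+d*(z-o[2])/d[2]
E
python3 - <<'E'
from h import *
o=robot.get_obs();print({k:np.round(v,3).tolist() for k,v in o.items()})
for n in('scene','top'):
    c=robot.camera(n);save(c,n+'0')
    f,R,t=cam(c);print(n,f,c['cx'],c['cy'],(-R.T@t).round(3),R.round(2).tolist())
    for l in('rail_stand','stop_arm','carrier_a_grip','carrier_b_grip','carrier_c_grip','pliers','tape_measure','centre_punch'):
        print(l,[(np.round(d['box']).tolist(),round(d['p'],2)) for d in robot.recognise(c,l)[:4]])
E
```

```text
pics
{'time_s': 0.0, 'joint_positions': [1.227, 0.351, 1.652, -0.0, 1.139, -0.085], 'dq': [-0.001, -0.001, -0.001, -0.0, -0.0, 0.0], 'effort': [0.001, -49.733, -28.525, 0.07, 0.026, -0.0], 'eef_pos': [0.141, 0.531, 0.218], 'tcp_rot': [-0.0, 0.129, 0.992, -0.001], 'force': [-0.424, -0.639, -0.169], 'wrist_torque': [-0.017, -0.032, 0.009], 'grip_force': 0.0, 'opening': 0.093}
scene 359.64296241974296 252.88754870978653 200.6165780295183 [ 0.18  -0.627  0.828] [[0.85, -0.53, 0.01], [-0.4, -0.66, -0.63], [0.34, 0.53, -0.78]]
rail_stand [([190.0, 119.0, 302.0, 205.0], 0.87)]
stop_arm [([226.0, 123.0, 247.0, 161.0], 0.54)]
carrier_a_grip [([268.0, 240.0, 301.0, 298.0], 0.62), ([310.0, 298.0, 344.0, 339.0], 0.18)]
carrier_b_grip [([293.0, 210.0, 327.0, 260.0], 0.97), ([313.0, 300.0, 343.0, 336.0], 0.47)]
carrier_c_grip []
pliers [([173.0, 238.0, 241.0, 266.0], 0.66)]
tape_measure []
centre_punch [([275.0, 203.0, 295.0, 232.0], 0.58)]
top 352.43125001005984 260.91945975553864 192.48045957202436 [ 0.336 -0.187  1.017] [[0.0, -1.0, 0.01], [-0.99, -0.0, -0.15], [0.15, -0.01, -0.99]]
rail_stand [([147.0, 83.0, 202.0, 219.0], 0.96)]
stop_arm [([153.0, 146.0, 169.0, 172.0], 0.49)]
carrier_a_grip [([291.0, 188.0, 325.0, 213.0], 0.83)]
carrier_b_grip [([275.0, 144.0, 304.0, 171.0], 0.87)]
carrier_c_grip [([274.0, 141.0, 302.0, 174.0], 0.47), ([290.0, 188.0, 324.0, 213.0], 0.32)]
pliers [([222.0, 212.0, 251.0, 276.0], 0.68)]
tape_measure [([339.0, 174.0, 365.0, 199.0], 0.79)]
centre_punch []
```

```bash
python3 - <<'E'
import cv2
a=cv2.imread('pics/scene0.png')[100:350,160:380];b=cv2.imread('pics/top0.png')[70:290,130:390]
cv2.imwrite('pics/s1.png',cv2.resize(a,None,fx=2.4,fy=2.4,interpolation=2));cv2.imwrite('pics/t1.png',cv2.resize(b,None,fx=2.7,fy=2.7,interpolation=2))
E
```

```text
(no output)
```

View pics/s1.png

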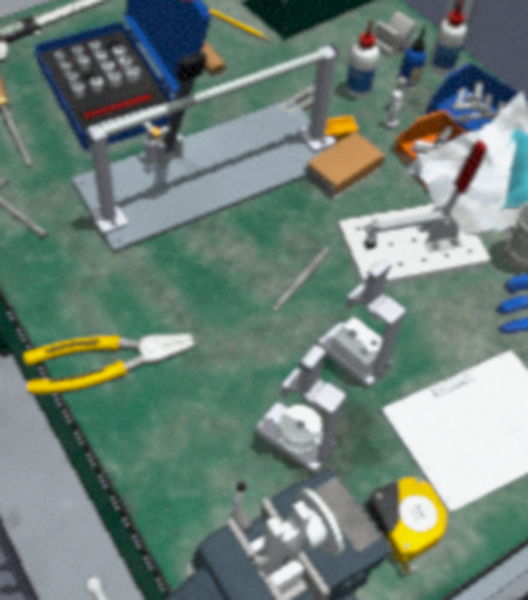

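View pics/t1.png

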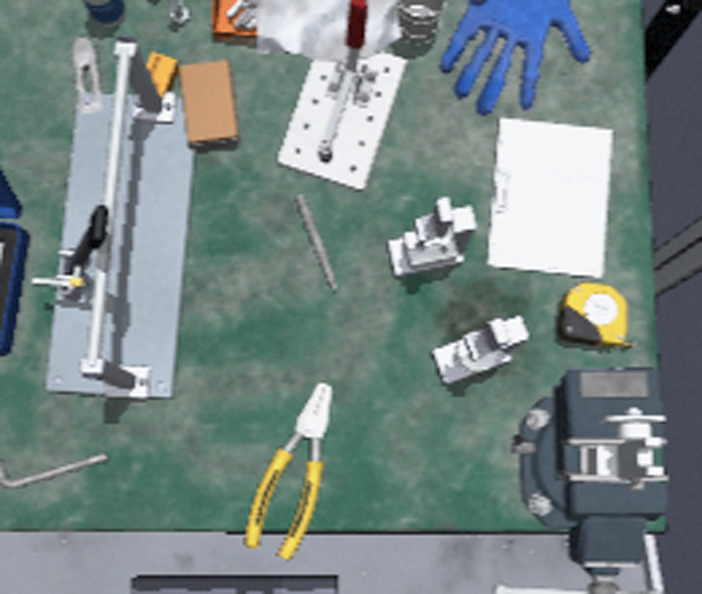

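Two carriers are present: one with the pulley (a) and one with the drilled block (b). Both open sides face left, toward the rail, and the stop arm is closed. I'll fit the stand pose next.

```bash
python3 - <<'E'
from h import *
from scipy.optimize import least_squares
T=robot.camera('top');S=robot.camera('scene')
tc=lambda u,v:(130+u/2.7,70+v/2.7); sc=lambda u,v:(160+u/2.4,100+v/2.4)
obs=[(T,(-.115,0,.16),tc(92,366)),(T,(.19,0,.16),tc(124,47)),(S,(-.115,0,.16),sc(98,130)),(S,(.19,0,.16),sc(330,52)),(S,(0,-.007,.225),sc(192,60)),(T,(0,-.007,.215),tc(99,222))]
def g(p,X):
    c,s=np.cos(p[2]),np.sin(p[2]);return (p[0]+c*X[0]-s*X[1],p[1]+s*X[0]+c*X[1],X[2])
f=lambda p:np.concatenate([proj(c,g(p,X))-u for c,X,u in obs])
r=least_squares(f,[.4,.1,-.08],loss='soft_l1');print(r.x,f(r.x).round(1))
for uv in((48,392),(172,397),(195,110)):
    w=atz(T,*tc(*uv),.01);p=r.x;d=w[:2]-p[:2];c,s=np.cos(p[2]),np.sin(p[2]);print('corner in stand',c*d[0]+s*d[1],-s*d[0]+c*d[1])
# carriers : foot corners/tab tops
for n,uv,z in(('b tab',(444,205),.172),('a tab',(487,330),.172),('b footL',(398,262),.014),('a footL',(440,370),.014)):
    print(n,atz(T,*tc(*uv),z).round(3))
for n,uv,z in(('b tab',(380,267),.172),('a tab',(316,351),.172)):
    print(n,'scene',atz(S,*sc(*uv),z).round(3))
for l in('pliers','tape_measure'):
    b=robot.recognise(T,l)[0]['box'];print(l,atz(T,b[0],b[1],.01).round(3),atz(T,b[2],b[3],.01).round(3))
print('vice',atz(T,*tc(515,370),.1).round(3),atz(T,*tc(600,560),.1).round(3))
E
```

```text
[ 0.55307611  0.03135476 -0.06285077] [ 0.7 -1.3  1.4 -0.7 -0.7 -0.2 -0.9 -0.9 -0.6 -1.6  0.2  0.6]
corner in stand -0.13395522209127808 0.08549694521483288
corner in stand -0.13070669959786851 -0.04541349839619463
corner in stand 0.18796434680452556 -0.04115562163159978
b tab [ 0.583 -0.279  0.172]
a tab [ 0.467 -0.316  0.172]
b footL [ 0.566 -0.245  0.014]
a footL [ 0.449 -0.289  0.014]
b tab scene [ 0.581 -0.283  0.172]
a tab scene [ 0.474 -0.328  0.172]
pliers [ 0.437 -0.083  0.01 ] [ 0.257 -0.177  0.01 ]
tape_measure [ 0.538 -0.419  0.01 ] [ 0.472 -0.495  0.01 ]
vice [ 0.439 -0.353  0.1  ] [ 0.26  -0.429  0.1  ]
```

Stand at (0.553, 0.031), yaw −0.063. The base corners agree to about 3 mm. First I'll align the tool with the stand, so tool dx = −stand x, dy = +stand y and dz = −z. Then I'll go to the right of the paddle.

Request:
send_rows(
  commands=[
    {"az": -0.098,"dz": -0.05,"claw": 0},
    {"az": -0.098,"dz": -0.05,"claw": 0},
    {"dx": -0.032,"dy": -0.038,"claw": 0},
    {"dx": -0.032,"dy": -0.038,"claw": 0},
    {"dx": -0.032,"dy": -0.038,"claw": 0},
    {"dx": -0.032,"dy": -0.038,"claw": 0},
    {"dx": -0.032,"dy": -0.038,"claw": 0},
    {"dx": -0.032,"dy": -0.038,"claw": 0},
  ],
)

```text
invalid input
```

Request:
send_rows(
  commands=[
    {"dx": -0.032,"dy": -0.038,"claw": 0},
    {"dx": -0.032,"dy": -0.038,"claw": 0},
    {"dx": -0.032,"dy": -0.038,"claw": 0},
    {"dx": -0.032,"dy": -0.038,"claw": 0},
    {"dx": -0.032,"dy": -0.038,"claw": 0},
    {"dx": -0.032,"dy": -0.038,"claw": 0},
    {"dx": -0.032,"dy": -0.038,"claw": 0},
    {"dx": -0.032,"dy": -0.038,"claw": 0},
  ],
)

```text
invalid input
```

```bash
cat >> h.py <<'E'
from scipy.spatial.transform import Rotation as Ro
P=np.array([.553,.0314,-.0629])
def tos(w):
    d=np.array(w[:2])-P[:2];c,s=np.cos(P[2]),np.sin(P[2]);return np.array([c*d[0]+s*d[1],-s*d[0]+c*d[1],w[2]])
def tow(X):
    c,s=np.cos(P[2]),np.sin(P[2]);return np.array([P[0]+c*X[0]-s*X[1],P[1]+s*X[0]+c*X[1],X[2]])
def st():
    o=robot.get_obs();q=o['tcp_rot'];R=Ro.from_quat([q[1],q[2],q[3],q[0]]).as_matrix()
    print('t',round(o['time_s'],2),'stand',tos(o['eef_pos']).round(4),'world',np.round(o['eef_pos'],4),'tooly-vs-standy',round(np.arctan2(R[1,1],R[0,1])-np.pi/2-P[2],3),'z',R[:,2].round(3),'F',np.round(o['force'],1),'op',round(o['opening'],4),'g',round(o['grip_force'],1))
    return o,R
E
python3 -c "
from h import *
o,R=st()
c=robot.camera('wrist');save(c,'w1');print(np.round(c['T_tool_cam'],3).tolist())"
```

```text
t 1.1 stand [-0.4429  0.4734  0.2186] world [0.1407 0.5317 0.2186] tooly-vs-standy -0.196 z [ 0.  0. -1.] F [-0.4  0.1 -0.2] op 0.0928 g 0.0
[[-0.001, -0.961, -0.276, 0.077], [1.0, -0.002, 0.001, 0.0], [-0.001, -0.276, 0.961, -0.165], [0.0, 0.0, 0.0, 1.0]]
```

Request:
send_rows(
  commands=[
    {"ax": 0,"ay": 0,"az": -0.098,"dx": 0,"dy": 0,"dz": -0.05,"claw": 0},
    {"ax": 0,"ay": 0,"az": -0.098,"dx": 0,"dy": 0,"dz": -0.05,"claw": 0},
  ],
)

```text
time_s: 1.35
eef_pos: [0.1405, 0.531, 0.3191]
tcp_rot: [-0.0, 0.029, 1.0, -0.001]
force: [-0.0, 0.5, 0.7]
opening: 0.0813
grip_force: 0.0
```

Request:
send_rows(
  commands=[
    {"ax": 0,"ay": 0,"az": 0,"dx": -0.032,"dy": -0.038,"dz": 0,"claw": 0},
    {"ax": 0,"ay": 0,"az": 0,"dx": -0.032,"dy": -0.038,"dz": 0,"claw": 0},
    {"ax": 0,"ay": 0,"az": 0,"dx": -0.032,"dy": -0.038,"dz": 0,"claw": 0},
    {"ax": 0,"ay": 0,"az": 0,"dx": -0.032,"dy": -0.038,"dz": 0,"claw": 0},
    {"ax": 0,"ay": 0,"az": 0,"dx": -0.032,"dy": -0.038,"dz": 0,"claw": 0},
    {"ax": 0,"ay": 0,"az": 0,"dx": -0.032,"dy": -0.038,"dz": 0,"claw": 0},
    {"ax": 0,"ay": 0,"az": 0,"dx": -0.032,"dy": -0.038,"dz": 0,"claw": 0},
  ],
)

```text
time_s: 2.05
eef_pos: [0.3483, 0.2504, 0.3189]
tcp_rot: [0.0, 0.031, 1.0, 0.0]
force: [1.8, -0.1, -0.5]
opening: 0.0257
grip_force: 0.0
```

Request:
send_rows(
  commands=[
    {"ax": 0,"ay": 0,"az": 0,"dx": -0.032,"dy": -0.038,"dz": 0,"claw": 0},
    {"ax": 0,"ay": 0,"az": 0,"dx": -0.032,"dy": -0.038,"dz": 0,"claw": 0},
    {"ax": 0,"ay": 0,"az": 0,"dx": -0.032,"dy": -0.038,"dz": 0,"claw": 0},
    {"ax": 0,"ay": 0,"az": 0,"dx": -0.032,"dy": -0.038,"dz": 0,"claw": 0},
    {"ax": 0,"ay": 0,"az": 0,"dx": -0.032,"dy": -0.038,"dz": 0,"claw": 0},
    {"ax": 0,"ay": 0,"az": 0,"dx": -0.032,"dy": -0.038,"dz": 0,"claw": 0},
    {"ax": 0,"ay": 0,"az": 0,"dx": -0.032,"dy": -0.038,"dz": 0,"claw": 0},
  ],
)

```text
time_s: 2.75
eef_pos: [0.5554, -0.0294, 0.3187]
tcp_rot: [0.0, 0.032, 1.0, 0.0]
force: [0.2, 0.6, -0.1]
opening: 0.0004
grip_force: 0.0
```

```bash
python3 -c "
from h import *
o,R=st()
c=robot.camera('wrist');save(c,'w1');print(c['fov_y'],c['cx'],c['cy'])"
```

```text
t 2.75 stand [ 0.0062 -0.0605  0.3187] world [ 0.5554 -0.0294  0.3187] tooly-vs-standy -0.0 z [ 0.  0. -1.] F [ 0.2  0.6 -0.1] op 0.0004 g 0.0
58.66565191283666 260.20256893435345 187.7925358442417
```

View pics/w1.png

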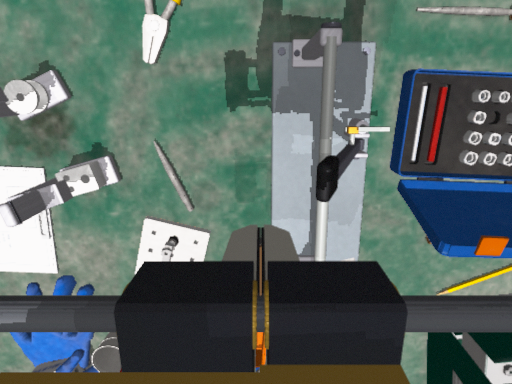

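The wrist view shows the closed arm's paddle at (327,180), the rail running through about (328,100) to (321,240), and the near post top at about (330,33). I'll check the stand fit against these.

```bash
cat >> h.py <<'E'
def wcam(c,o,R):
    M=np.array(c['T_tool_cam']);Rc=R@M[:3,:3];tc=R@M[:3,3]+np.array(o['eef_pos'])
    c['R']=Rc.T;c['t']=-Rc.T@tc;return c
E
python3 -c "
from h import *
o,R=st()
c=wcam(robot.camera('wrist'),o,R)
for X in((-.115,0,.16),(-.06,0,.155),(.04,0,.155),(0,-.007,.211),(0,-.014,.23)): print(X,proj(c,tow(X)).round(1))
g=c['color'].astype(int).sum(2)
for r in(80,100,220,240): 
  row=g[r,300:350]; print(r,row.tolist(), tos(atz(c,328,r,.155)).round(4))
"
```

```text
t 2.8 stand [ 0.0094 -0.0652  0.3179] world [ 0.5582 -0.0343  0.3179] tooly-vs-standy -0.003 z [ 0.001 -0.002 -1.   ] F [-3.4 -3.8 -3. ] op 0.0005 g 0.0
(-0.115, 0, 0.16) [334.   32.7]
(-0.06, 0, 0.155) [329.6  97.9]
(0.04, 0, 0.155) [324.4 200.2]
(0, -0.007, 0.211) [330.5 175.2]
(0, -0.014, 0.23) [326.3 181.2]
80 [299, 294, 296, 296, 298, 300, 298, 297, 294, 293, 296, 291, 298, 290, 289, 295, 293, 296, 299, 297, 296, 296, 299, 292, 301, 307, 295, 265, 261, 296, 323, 332, 360, 379, 411, 411, 382, 366, 347, 327, 299, 296, 298, 297, 301, 300, 306, 296, 303, 296] [-0.0759 -0.0023  0.155 ]
100 [288, 290, 285, 290, 281, 287, 295, 295, 294, 298, 296, 295, 299, 298, 294, 300, 293, 294, 296, 292, 296, 294, 294, 301, 295, 288, 258, 260, 294, 314, 329, 350, 378, 407, 414, 383, 367, 346, 326, 360, 472, 480, 431, 300, 291, 293, 304, 306, 297, 308] [-0.0581 -0.0014  0.155 ]
220 [570, 565, 555, 555, 560, 562, 563, 563, 574, 570, 568, 567, 560, 497, 312, 287, 283, 285, 289, 282, 281, 323, 444, 524, 577, 629, 688, 717, 689, 648, 605, 539, 479, 475, 514, 515, 514, 519, 515, 515, 514, 515, 508, 512, 508, 505, 508, 517, 510, 508] [0.0614 0.0047 0.155 ]
240 [574, 574, 571, 580, 578, 579, 572, 571, 571, 534, 425, 421, 399, 329, 326, 312, 281, 278, 282, 278, 313, 441, 520, 575, 622, 679, 707, 678, 645, 597, 534, 466, 483, 555, 556, 552, 552, 557, 553, 544, 552, 550, 554, 550, 548, 553, 549, 549, 549, 547] [0.0838 0.0058 0.155 ]
```

Fit is good to about 2–3 mm, so I'll descend and push the arm open.

Request:
send_rows(
  commands=[
    {"ax": 0,"ay": 0,"az": 0,"dx": 0.008,"dy": 0,"dz": 0.03,"claw": 0},
    {"ax": 0,"ay": 0,"az": 0,"dx": 0,"dy": 0,"dz": 0.04,"claw": 0},
    {"ax": 0,"ay": 0,"az": 0,"dx": 0,"dy": 0,"dz": 0.04,"claw": 0},
    {"ax": 0,"ay": 0,"az": 0,"dx": 0,"dy": 0,"dz": 0.006,"claw": 0},
    {"ax": 0,"ay": 0,"az": 0,"dx": 0,"dy": 0.015,"dz": 0,"claw": 0},
    {"ax": 0,"ay": 0,"az": 0,"dx": 0,"dy": 0.015,"dz": 0,"claw": 0},
    {"ax": 0,"ay": 0,"az": 0,"dx": 0,"dy": 0.015,"dz": 0,"claw": 0},
    {"ax": 0,"ay": 0,"az": 0,"dx": 0,"dy": 0.015,"dz": 0,"claw": 0},
  ],
)

```text
time_s: 3.65
eef_pos: [0.5517, 0.0342, 0.2057]
tcp_rot: [0.002, 0.031, 1.0, -0.001]
force: [-0.1, -4.5, 4.0]
opening: 0.0003
grip_force: 2.3
```

Request:
send_rows(
  commands=[
    {"ax": 0,"ay": 0,"az": 0,"dx": 0,"dy": 0.012,"dz": 0,"claw": 0},
    {"ax": 0,"ay": 0,"az": 0,"dx": 0,"dy": 0.012,"dz": 0,"claw": 0},
    {"ax": 0,"ay": 0,"az": 0,"dx": 0,"dy": 0.012,"dz": 0,"claw": 0},
    {"ax": 0,"ay": 0,"az": 0,"dx": 0,"dy": 0.012,"dz": 0,"claw": 0},
    {"ax": 0,"ay": 0,"az": 0,"dx": 0,"dy": 0.012,"dz": 0,"claw": 0},
    {"ax": 0,"ay": 0,"az": 0,"dx": 0,"dy": 0.012,"dz": 0,"claw": 0},
    {"ax": 0,"ay": 0,"az": 0,"dx": 0,"dy": 0,"dz": 0,"claw": 0},
    {"ax": 0,"ay": 0,"az": 0,"dx": 0,"dy": 0,"dz": 0,"claw": 0},
  ],
)

```text
time_s: 4.45
eef_pos: [0.5547, 0.105, 0.2025]
tcp_rot: [-0.0, 0.031, 1.0, -0.0]
force: [-0.5, -0.6, 0.0]
opening: 0.0005
grip_force: 0.0
```

```bash
sed -i 's/P=np.array.*/P=np.array([.553,.0334,-.0629])/' h.py; python3 -c "
from h import *
o,R=st()
c=robot.camera('scene');save(c,'s2')
cv2.imwrite('pics/s2c.png',cv2.resize(c['color'][90:330,160:380,::-1],None,fx=2.2,fy=2.2))"
```

```text
t 4.45 stand [-0.0028  0.0716  0.2025] world [0.5547 0.105  0.2025] tooly-vs-standy 0.001 z [-0. -0. -1.] F [-0.5 -0.6  0. ] op 0.0005 g 0.0
```

View pics/s2c.png

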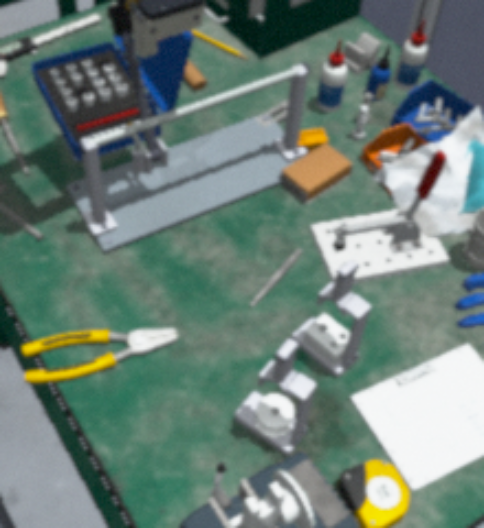

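The arm is off the rail. I'll move above the carriers for a close look.

Request:
send_rows(
  commands=[
    {"ax": 0,"ay": 0,"az": 0,"dx": 0,"dy": 0,"dz": -0.045,"claw": 0},
    {"ax": 0,"ay": 0,"az": 0,"dx": 0,"dy": 0,"dz": -0.045,"claw": 0},
    {"ax": 0,"ay": 0,"az": 0,"dx": 0,"dy": 0,"dz": -0.04,"claw": 0},
    {"ax": 0,"ay": 0,"az": 0,"dx": 0,"dy": -0.045,"dz": 0,"claw": 0},
    {"ax": 0,"ay": 0,"az": 0,"dx": 0,"dy": -0.045,"dz": 0,"claw": 0.05},
    {"ax": 0,"ay": 0,"az": 0,"dx": 0,"dy": -0.045,"dz": 0,"claw": 0.05},
    {"ax": 0,"ay": 0,"az": 0,"dx": 0,"dy": -0.045,"dz": 0,"claw": 0.05},
    {"ax": 0,"ay": 0,"az": 0,"dx": 0,"dy": -0.045,"dz": 0,"claw": 0.05},
  ],
)

```text
time_s: 5.3
eef_pos: [0.54, -0.122, 0.3328]
tcp_rot: [0.0, 0.032, 0.999, -0.0]
force: [0.8, 0.3, 0.4]
opening: 0.0279
grip_force: 0.0
```

Request:
send_rows(
  commands=[
    {"ax": 0,"ay": 0,"az": 0,"dx": 0,"dy": -0.045,"dz": 0,"claw": 0.05},
    {"ax": 0,"ay": 0,"az": 0,"dx": 0,"dy": -0.045,"dz": 0,"claw": 0.05},
    {"ax": 0,"ay": 0,"az": 0,"dx": 0,"dy": -0.045,"dz": 0,"claw": 0.05},
    {"ax": 0,"ay": 0,"az": 0,"dx": 0,"dy": -0.035,"dz": 0,"claw": 0.05},
    {"ax": 0,"ay": 0,"az": 0,"dx": 0,"dy": 0,"dz": 0,"claw": 0.05},
    {"ax": 0,"ay": 0,"az": 0,"dx": 0,"dy": 0,"dz": 0,"claw": 0.05},
  ],
)

```text
time_s: 5.9
eef_pos: [0.5295, -0.2901, 0.3323]
tcp_rot: [-0.0, 0.032, 0.999, 0.0]
force: [0.6, 0.2, -0.2]
opening: 0.0498
grip_force: 0.0
```

```bash
python3 -c "
from h import *
o,R=st()
c=robot.camera('wrist');save(c,'w2')
for l in ('carrier_a_grip','carrier_b_grip'):print([(np.round(d['box']).tolist(),round(d['p'],2)) for d in robot.recognise(c,l)[:3]])
t=robot.camera('top')
cv2.imwrite('pics/both.png',np.vstack([c['color'][:,:,::-1],t['color'][70:230,:,::-1]]))"
```

```text
t 5.9 stand [-0.0031 -0.3243  0.3323] world [ 0.5295 -0.2901  0.3323] tooly-vs-standy -0.002 z [-0.001  0.001 -1.   ] F [ 0.6  0.2 -0.2] op 0.0498 g 0.0
[([194.0, 77.0, 265.0, 131.0], 0.8), ([339.0, 0.0, 387.0, 72.0], 0.27)]
[([243.0, 159.0, 300.0, 230.0], 0.68)]
```

View pics/both.png

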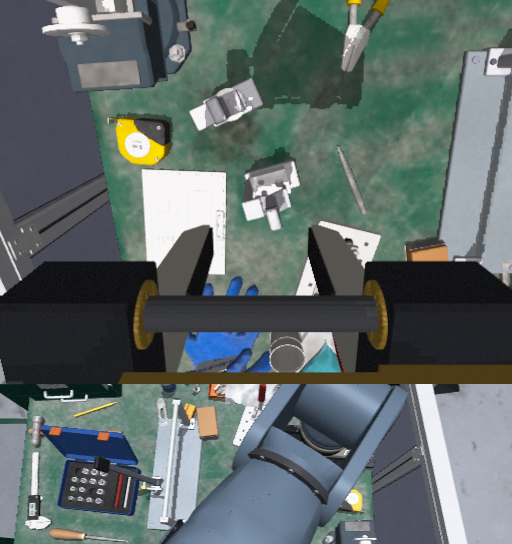

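The arm is open, with its paddle over the blue box to the left. I'll zoom in on the carriers.

```bash
python3 -c "
import cv2
a=cv2.imread('pics/w2.png')[70:235,180:310]
cv2.imwrite('pics/w2c.png',cv2.resize(a,None,fx=3.6,fy=3.6,interpolation=cv2.INTER_CUBIC))"
```

```text
(no output)
```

View pics/w2c.png

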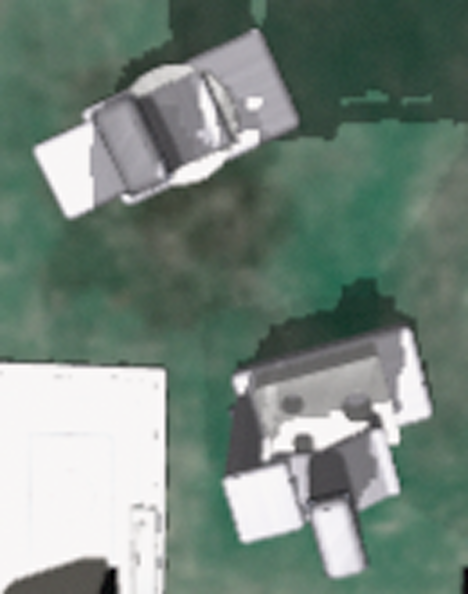

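```bash
python3 -c "
from h import *
o,R=st()
c=wcam(robot.camera('wrist'),o,R)
q=lambda u,v:(180+u/3.6,70+v/3.6)
def m(n,pts,z):
    W=np.array([tos(atz(c,*q(*p),z)) for p in pts]);e=[W[i+1]-W[i] for i in range(len(W)-1)]
    print(n,'centre stand',W.mean(0).round(4),'edges',[(round(np.linalg.norm(d),4),round(np.degrees(np.arctan2(d[1],d[0])),1)) for d in e])
m('a tab',[(95,110),(130,195),(165,180),(128,97)],.172)
m('b tab',[(313,503),(330,578),(365,572),(350,492)],.172)
m('a foot',[(70,218),(297,120)],.014)
m('a foot end',[(255,30),(297,120)],.014)
m('b foot end',[(410,328),(432,415)],.014)
m('b foot near',[(235,378),(410,328)],.014)
"
```

```text
t 6.1 stand [-0.0026 -0.3226  0.3328] world [ 0.5301 -0.2884  0.3328] tooly-vs-standy 0.001 z [ 0.  0. -1.] F [ 0.4  0.2 -0.4] op 0.0502 g 0.0
a tab centre stand [-0.061  -0.3631  0.172 ] edges [(np.float64(0.0231), np.float64(20.9)), (np.float64(0.01), np.float64(112.6)), (np.float64(0.0228), np.float64(-157.0))]
b tab centre stand [ 0.0472 -0.3075  0.172 ] edges [(np.float64(0.0233), np.float64(12.4)), (np.float64(0.0102), np.float64(100.5)), (np.float64(0.0246), np.float64(-169.2))]
a foot centre stand [-0.043  -0.3628  0.014 ] edges [(np.float64(0.0961), np.float64(112.8))]
a foot end centre stand [-0.078  -0.3264  0.014 ] edges [(np.float64(0.0364), np.float64(25.7))]
b foot end centre stand [ 0.0375 -0.2681  0.014 ] edges [(np.float64(0.0375), np.float64(15.4))]
b foot near centre stand [ 0.0297 -0.3082  0.014 ] edges [(np.float64(0.0733), np.float64(106.3))]
```

b: tab at stand (0.047, −0.3075), yaw about +14°. a: tab at (−0.061, −0.363), yaw about +23°. The foot end offsets of about 41 mm agree with the given size. I'll grasp b.

Request:
send_rows(
  commands=[
    {"ax": 0,"ay": 0,"az": 0,"dx": -0.025,"dy": 0.008,"dz": 0,"claw": 0.05},
    {"ax": 0,"ay": 0,"az": 0,"dx": -0.025,"dy": 0.008,"dz": 0,"claw": 0.05},
    {"ax": 0,"ay": 0,"az": -0.122,"dx": 0,"dy": 0,"dz": 0.03,"claw": 0.05},
    {"ax": 0,"ay": 0,"az": -0.122,"dx": 0,"dy": 0,"dz": 0.03,"claw": 0.05},
    {"ax": 0,"ay": 0,"az": 0,"dx": 0,"dy": 0,"dz": 0.04,"claw": 0.05},
    {"ax": 0,"ay": 0,"az": 0,"dx": 0,"dy": 0,"dz": 0,"claw": 0.05},
    {"ax": 0,"ay": 0,"az": 0,"dx": 0,"dy": 0,"dz": 0,"claw": 0.05},
  ],
)

```text
time_s: 6.85
eef_pos: [0.5812, -0.2762, 0.2337]
tcp_rot: [-0.0, -0.091, 0.996, -0.0]
force: [0.4, 0.4, -0.2]
opening: 0.0498
grip_force: 0.0
```

```bash
python3 -c "
from h import *
o,R=st()
c=wcam(robot.camera('wrist'),o,R);save(c,'w3')
b=robot.recognise(c,'carrier_b_grip')[:1];print(b)
print(proj(c,tow((.0472,-.3075,.172))))
cv2.imwrite('pics/w3c.png',cv2.resize(c['color'][100:300,130:390,::-1],None,fx=2.2,fy=2.2))"
```

```text
t 6.85 stand [ 0.0476 -0.3072  0.2337] world [ 0.5812 -0.2762  0.2337] tooly-vs-standy 0.244 z [ 0. -0. -1.] F [ 0.4  0.4 -0.2] op 0.0498 g 0.0
[{'box': [216.3, 139.8, 292.2, 215.3], 'p': 0.62}]
[258.95503041 203.24267352]
```

View pics/w3c.png

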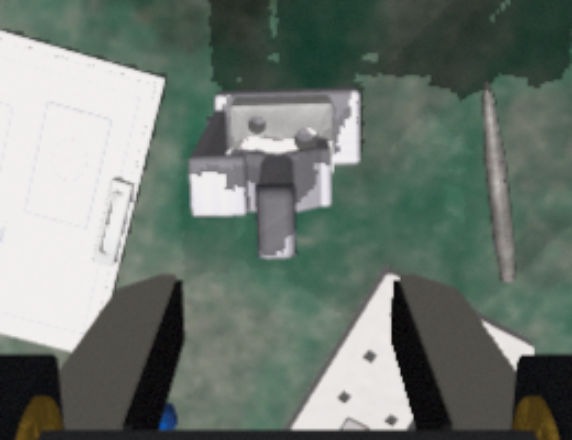

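The tab top is at about (256,201) against a predicted (259,203), and it sits square. I'll descend and grip.

Request:
send_rows(
  commands=[
    {"ax": 0,"ay": 0,"az": 0,"dx": 0.001,"dy": -0.002,"dz": 0.03,"claw": 0.05},
    {"ax": 0,"ay": 0,"az": 0,"dx": 0,"dy": 0,"dz": 0.04,"claw": 0.05},
    {"ax": 0,"ay": 0,"az": 0,"dx": 0,"dy": 0,"dz": 0.03,"claw": 0.05},
    {"ax": 0,"ay": 0,"az": 0,"dx": 0,"dy": 0,"dz": 0,"claw": 0.0},
    {"ax": 0,"ay": 0,"az": 0,"dx": 0,"dy": 0,"dz": 0,"claw": 0.0},
    {"ax": 0,"ay": 0,"az": 0,"dx": 0,"dy": 0,"dz": 0,"claw": 0},
    {"ax": 0,"ay": 0,"az": 0,"dx": 0,"dy": 0,"dz": 0,"claw": 0},
    {"ax": 0,"ay": 0,"az": 0,"dx": 0,"dy": 0,"dz": 0,"claw": 0},
  ],
)

```text
time_s: 7.75
eef_pos: [0.5808, -0.2789, 0.134]
tcp_rot: [0.001, -0.09, 0.996, -0.001]
force: [-0.9, -0.8, 0.4]
opening: 0.0142
grip_force: 0.0
```

Request:
send_rows(
  commands=[
    {"ax": 0,"ay": 0,"az": 0,"dx": 0,"dy": 0,"dz": -0.02,"claw": 0},
    {"ax": 0,"ay": 0,"az": 0,"dx": 0,"dy": 0,"dz": -0.03,"claw": 0},
    {"ax": 0,"ay": 0,"az": 0,"dx": 0,"dy": 0,"dz": -0.04,"claw": 0},
    {"ax": 0,"ay": 0,"az": 0.122,"dx": 0,"dy": 0,"dz": -0.01,"claw": 0},
    {"ax": 0,"ay": 0,"az": 0.122,"dx": 0,"dy": 0,"dz": 0,"claw": 0},
    {"ax": 0,"ay": 0,"az": 0,"dx": 0,"dy": 0,"dz": 0,"claw": 0},
  ],
)

```text
time_s: 8.35
eef_pos: [0.5801, -0.2786, 0.233]
tcp_rot: [0.0, 0.032, 0.999, 0.0]
force: [0.3, 0.7, -4.1]
opening: 0.0118
grip_force: 30.0
```

```bash
python3 -c "
from h import *
o,R=st()"
```

```text
t 8.35 stand [ 0.0466 -0.3097  0.233 ] world [ 0.5801 -0.2786  0.233 ] tooly-vs-standy -0.002 z [ 0.  0. -1.] F [ 0.3  0.7 -4.1] op 0.0118 g 30.0
```

Held (about 0.4 kg). I'll carry it to the right of the loading section, lowered to about 33 mm above hung height.

Request:
send_rows(
  commands=[
    {"ax": 0,"ay": 0,"az": 0,"dx": 0.017,"dy": 0.03,"dz": 0,"claw": 0},
    {"ax": 0,"ay": 0,"az": 0,"dx": 0.017,"dy": 0.032,"dz": 0,"claw": 0},
    {"ax": 0,"ay": 0,"az": 0,"dx": 0.017,"dy": 0.032,"dz": 0.005,"claw": 0},
    {"ax": 0,"ay": 0,"az": 0,"dx": 0.017,"dy": 0.032,"dz": 0.005,"claw": 0},
    {"ax": 0,"ay": 0,"az": 0,"dx": 0.017,"dy": 0.032,"dz": 0.006,"claw": 0},
    {"ax": 0,"ay": 0,"az": 0,"dx": 0.017,"dy": 0.032,"dz": 0.006,"claw": 0},
    {"ax": 0,"ay": 0,"az": 0,"dx": 0,"dy": 0,"dz": 0,"claw": 0},
    {"ax": 0,"ay": 0,"az": 0,"dx": 0,"dy": 0,"dz": 0,"claw": 0},
  ],
)

```text
time_s: 9.15
eef_pos: [0.4902, -0.0823, 0.2106]
tcp_rot: [-0.0, 0.029, 1.0, -0.0]
force: [0.4, 0.1, -4.3]
opening: 0.0117
grip_force: 30.0
```

```bash
python3 -c "
from h import *
o,R=st();e=np.array(o['eef_pos'])
c=robot.camera('scene')
im=c['color'][:,:,::-1].copy()
g=tos(e)+[0,0,.014]
C=(190,120)
big=cv2.resize(im[100:280,160:380],None,fx=3.2,fy=3.2,interpolation=cv2.INTER_CUBIC)
for d in((0,42,-148),(-20,42,-148),(20,42,-148),(-20,-34,-148),(0,0,24),(0,0,-37),(0,18,-56)):
    p=proj(c,tow(g+np.array(d)/1000)); cv2.circle(big,tuple(int(v) for v in ((p-[160,100])*3.2)),3,(0,0,255),1)
for x in(-.1,-.05,0,.05):
    p=proj(c,tow((x,0,.155))); cv2.circle(big,tuple(int(v) for v in ((p-[160,100])*3.2)),3,(255,0,0),1)
cv2.imwrite('pics/s3.png',big)"
```

```text
t 9.15 stand [-0.0554 -0.1194  0.2106] world [ 0.4902 -0.0823  0.2106] tooly-vs-standy 0.004 z [-0. -0. -1.] F [ 0.4  0.1 -4.3] op 0.0117 g 30.0
```

View pics/s3.png

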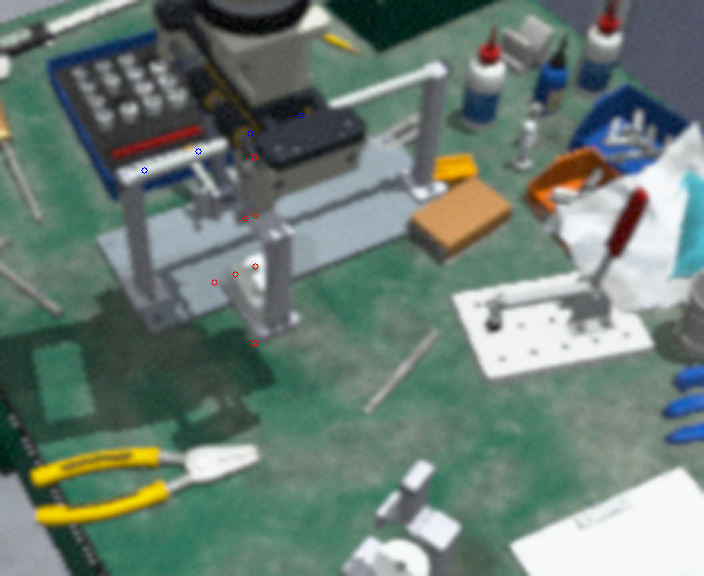

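Request:
send_rows(
  commands=[
    {"ax": 0,"ay": 0,"az": 0,"dx": 0,"dy": 0.02,"dz": 0,"claw": 0},
    {"ax": 0,"ay": 0,"az": 0,"dx": 0,"dy": 0.02,"dz": 0,"claw": 0},
    {"ax": 0,"ay": 0,"az": 0,"dx": 0,"dy": 0.02,"dz": 0,"claw": 0},
    {"ax": 0,"ay": 0,"az": 0,"dx": 0,"dy": 0.02,"dz": 0,"claw": 0},
    {"ax": 0,"ay": 0,"az": 0,"dx": 0,"dy": 0.015,"dz": 0,"claw": 0},
  ],
)

```text
time_s: 9.7
eef_pos: [0.497, 0.0123, 0.2106]
tcp_rot: [0.0, 0.031, 1.0, -0.0]
force: [0.0, -0.1, -3.8]
opening: 0.0116
grip_force: 30.0
```

Request:
send_rows(
  commands=[
    {"ax": 0,"ay": 0,"az": 0,"dx": 0,"dy": 0.012,"dz": 0,"claw": 0},
    {"ax": 0,"ay": 0,"az": 0,"dx": 0,"dy": 0.012,"dz": 0,"claw": 0},
    {"ax": 0,"ay": 0,"az": 0,"dx": 0,"dy": 0,"dz": 0,"claw": 0},
    {"ax": 0,"ay": 0,"az": 0,"dx": 0,"dy": 0,"dz": 0.01,"claw": 0},
    {"ax": 0,"ay": 0,"az": 0,"dx": 0,"dy": 0,"dz": 0.01,"claw": 0},
    {"ax": 0,"ay": 0,"az": 0,"dx": 0,"dy": 0,"dz": 0,"claw": 0},
  ],
)

```text
time_s: 10.3
eef_pos: [0.4969, 0.0356, 0.1888]
tcp_rot: [-0.002, 0.032, 0.999, -0.0]
force: [0.1, -0.4, -4.9]
opening: 0.0119
grip_force: 30.0
```

```bash
python3 -c "
from h import *
o,R=st()"
```

```text
t 10.3 stand [-0.0562 -0.0013  0.1888] world [0.4969 0.0356 0.1888] tooly-vs-standy -0.0 z [-0.003 -0.    -1.   ] F [ 0.1 -0.4 -4.9] op 0.0119 g 30.0
```

Request:
send_rows(
  commands=[
    {"ax": 0,"ay": 0,"az": 0,"dx": 0,"dy": 0.001,"dz": 0.003,"claw": 0},
    {"ax": 0,"ay": 0,"az": 0,"dx": 0,"dy": 0,"dz": 0.003,"claw": 0},
    {"ax": 0,"ay": 0,"az": 0,"dx": 0,"dy": 0,"dz": 0,"claw": 0},
  ],
)

```text
time_s: 10.6
eef_pos: [0.4978, 0.037, 0.1844]
tcp_rot: [-0.0, 0.031, 1.0, -0.0]
force: [-0.6, -1.1, -4.0]
opening: 0.012
grip_force: 30.0
```

Request:
send_rows(
  commands=[
    {"ax": 0,"ay": 0,"az": 0,"dx": 0,"dy": 0,"dz": 0.003,"claw": 0},
    {"ax": 0,"ay": 0,"az": 0,"dx": 0,"dy": 0,"dz": 0,"claw": 0},
  ],
)

```text
time_s: 10.8
eef_pos: [0.4978, 0.0371, 0.1814]
tcp_rot: [-0.0, 0.031, 1.0, -0.0]
force: [0.1, 0.1, -4.0]
opening: 0.0118
grip_force: 30.0
```

Request:
send_rows(
  commands=[
    {"ax": 0,"ay": 0,"az": 0,"dx": 0,"dy": 0,"dz": 0.002,"claw": 0},
    {"ax": 0,"ay": 0,"az": 0,"dx": 0,"dy": 0,"dz": 0,"claw": 0},
  ],
)

```text
time_s: 11.0
eef_pos: [0.4981, 0.037, 0.1801]
tcp_rot: [0.0, 0.031, 1.0, -0.0]
force: [-2.4, -0.5, 2.1]
opening: 0.0119
grip_force: 30.0
```

Request:
send_rows(
  commands=[
    {"ax": 0,"ay": 0,"az": 0,"dx": 0,"dy": 0,"dz": 0.001,"claw": 0},
    {"ax": 0,"ay": 0,"az": 0,"dx": 0,"dy": 0,"dz": 0,"claw": 0},
  ],
)

```text
time_s: 11.2
eef_pos: [0.4982, 0.037, 0.18]
tcp_rot: [0.001, 0.031, 1.0, -0.0]
force: [-5.4, -0.3, 13.6]
opening: 0.0121
grip_force: 30.0
```

Request:
send_rows(
  commands=[
    {"ax": 0,"ay": 0,"az": 0,"dx": 0,"dy": 0,"dz": 0.001,"claw": 0},
    {"ax": 0,"ay": 0,"az": 0,"dx": 0,"dy": 0,"dz": 0,"claw": 0},
  ],
)

```text
time_s: 11.4
eef_pos: [0.4985, 0.037, 0.1799]
tcp_rot: [0.001, 0.031, 1.0, -0.0]
force: [-7.7, -0.6, 22.5]
opening: 0.0121
grip_force: 30.0
```

Contact at z = 0.180, so it is seated. I'll ease off and slide it along the rail into the store.

Request:
send_rows(
  commands=[
    {"ax": 0,"ay": 0,"az": 0,"dx": 0,"dy": 0,"dz": -0.0025,"claw": 0},
    {"ax": 0,"ay": 0,"az": 0,"dx": -0.015,"dy": 0,"dz": 0,"claw": 0},
    {"ax": 0,"ay": 0,"az": 0,"dx": -0.02,"dy": 0,"dz": 0,"claw": 0},
    {"ax": 0,"ay": 0,"az": 0,"dx": -0.02,"dy": 0,"dz": 0,"claw": 0},
    {"ax": 0,"ay": 0,"az": 0,"dx": -0.02,"dy": 0,"dz": 0,"claw": 0},
    {"ax": 0,"ay": 0,"az": 0,"dx": -0.015,"dy": 0,"dz": 0,"claw": 0},
  ],
)

```text
time_s: 12.0
eef_pos: [0.5884, 0.0316, 0.1801]
tcp_rot: [-0.0, 0.031, 1.0, 0.0]
force: [-5.5, 1.0, 4.8]
opening: 0.0116
grip_force: 30.0
```

```bash
python3 -c "
from h import *
o,R=st()"
```

```text
t 12.0 stand [0.0355 0.0004 0.1801] world [0.5884 0.0316 0.1801] tooly-vs-standy 0.0 z [-0.001  0.    -1.   ] F [-5.5  1.   4.8] op 0.0116 g 30.0
```

Going fine with small forces; on to x ≈ 0.138.

Request:
send_rows(
  commands=[
    {"ax": 0,"ay": 0,"az": 0,"dx": -0.02,"dy": 0,"dz": 0,"claw": 0},
    {"ax": 0,"ay": 0,"az": 0,"dx": -0.02,"dy": 0,"dz": 0,"claw": 0},
    {"ax": 0,"ay": 0,"az": 0,"dx": -0.02,"dy": 0,"dz": 0,"claw": 0},
    {"ax": 0,"ay": 0,"az": 0,"dx": -0.02,"dy": 0,"dz": 0,"claw": 0},
    {"ax": 0,"ay": 0,"az": 0,"dx": -0.016,"dy": 0,"dz": 0,"claw": 0},
    {"ax": 0,"ay": 0,"az": 0,"dx": -0.006,"dy": 0,"dz": 0,"claw": 0},
    {"ax": 0,"ay": 0,"az": 0,"dx": 0,"dy": 0,"dz": 0,"claw": 0},
  ],
)

```text
time_s: 12.7
eef_pos: [0.6904, 0.0255, 0.1802]
tcp_rot: [0.001, 0.031, 1.0, 0.0]
force: [3.2, 3.8, -0.1]
opening: 0.0119
grip_force: 30.0
```

```bash
python3 -c "
from h import *
o,R=st()
c=robot.camera('scene');cv2.imwrite('pics/s4.png',cv2.resize(c['color'][90:270,170:350,::-1],None,fx=3.2,fy=3.2,interpolation=cv2.INTER_CUBIC))"
```

```text
t 12.7 stand [0.1376 0.0007 0.1802] world [0.6904 0.0255 0.1802] tooly-vs-standy 0.0 z [ 0.002  0.001 -1.   ] F [ 3.2  3.8 -0.1] op 0.0119 g 30.0
```

View pics/s4.png

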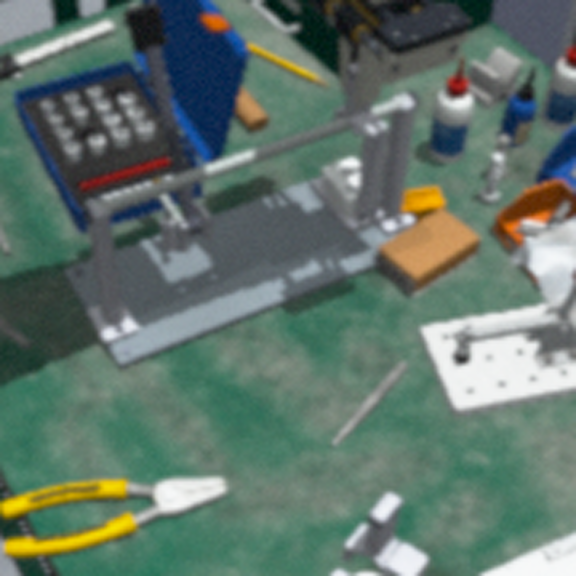

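b hangs close to the far post. Release, rise, go to a.

Request:
send_rows(
  commands=[
    {"ax": 0,"ay": 0,"az": 0,"dx": 0,"dy": 0,"dz": 0,"claw": 0.05},
    {"ax": 0,"ay": 0,"az": 0,"dx": 0,"dy": 0,"dz": 0,"claw": 0.05},
    {"ax": 0,"ay": 0,"az": 0,"dx": 0,"dy": 0,"dz": 0,"claw": 0.05},
    {"ax": 0,"ay": 0,"az": 0,"dx": 0,"dy": 0,"dz": 0,"claw": 0.05},
    {"ax": 0,"ay": 0,"az": 0,"dx": 0,"dy": 0,"dz": -0.02,"claw": 0.05},
    {"ax": 0,"ay": 0,"az": 0,"dx": 0,"dy": 0,"dz": -0.04,"claw": 0.05},
    {"ax": 0,"ay": 0,"az": 0,"dx": 0,"dy": 0,"dz": -0.04,"claw": 0.05},
  ],
)

```text
time_s: 13.45
eef_pos: [0.6891, 0.0249, 0.2809]
tcp_rot: [-0.001, 0.031, 1.0, -0.0]
force: [1.0, -0.3, 0.5]
opening: 0.0502
grip_force: 0.0
```

Request:
send_rows(
  commands=[
    {"ax": 0,"ay": 0,"az": 0,"dx": 0.022,"dy": -0.04,"dz": 0,"claw": 0.05},
    {"ax": 0,"ay": 0,"az": 0,"dx": 0.022,"dy": -0.04,"dz": 0,"claw": 0.05},
    {"ax": 0,"ay": 0,"az": 0,"dx": 0.022,"dy": -0.04,"dz": 0,"claw": 0.05},
    {"ax": 0,"ay": 0,"az": 0,"dx": 0.022,"dy": -0.04,"dz": 0,"claw": 0.05},
    {"ax": 0,"ay": 0,"az": 0,"dx": 0.022,"dy": -0.04,"dz": 0,"claw": 0.05},
    {"ax": 0,"ay": 0,"az": 0,"dx": 0.022,"dy": -0.04,"dz": 0,"claw": 0.05},
    {"ax": 0,"ay": 0,"az": 0,"dx": 0.022,"dy": -0.04,"dz": 0,"claw": 0.05},
    {"ax": 0,"ay": 0,"az": 0,"dx": 0.022,"dy": -0.04,"dz": 0,"claw": 0.05},
  ],
)

```text
time_s: 14.25
eef_pos: [0.4925, -0.2846, 0.2804]
tcp_rot: [0.0, 0.031, 1.0, -0.0]
force: [0.8, -1.5, -0.2]
opening: 0.0499
grip_force: 0.0
```

Request:
send_rows(
  commands=[
    {"ax": 0,"ay": 0,"az": -0.133,"dx": 0.022,"dy": -0.042,"dz": -0.01,"claw": 0.05},
    {"ax": 0,"ay": 0,"az": -0.133,"dx": 0,"dy": 0,"dz": 0,"claw": 0.05},
    {"ax": 0,"ay": 0,"az": -0.133,"dx": 0,"dy": 0,"dz": 0,"claw": 0.05},
    {"ax": 0,"ay": 0,"az": 0,"dx": 0,"dy": 0,"dz": 0,"claw": 0.05},
    {"ax": 0,"ay": 0,"az": 0,"dx": 0,"dy": 0,"dz": 0,"claw": 0.05},
  ],
)

```text
time_s: 14.75
eef_pos: [0.4692, -0.3237, 0.2901]
tcp_rot: [-0.0, -0.165, 0.986, -0.0]
force: [-0.7, 0.3, -0.2]
opening: 0.0503
grip_force: 0.0
```

```bash
python3 -c "
from h import *
o,R=st()
c=wcam(robot.camera('wrist'),o,R);save(c,'w5')
print(proj(c,tow((-.061,-.363,.172))))
cv2.imwrite('pics/w5c.png',cv2.resize(c['color'][60:300,110:410,::-1],None,fx=2.5,fy=2.5,interpolation=cv2.INTER_CUBIC))"
```

```text
t 14.75 stand [-0.0612 -0.3617  0.2901] world [ 0.4692 -0.3237  0.2901] tooly-vs-standy 0.395 z [-0. -0. -1.] F [-0.7  0.3 -0.2] op 0.0503 g 0.0
[257.76799446 182.21465422]
```

View pics/w5c.png

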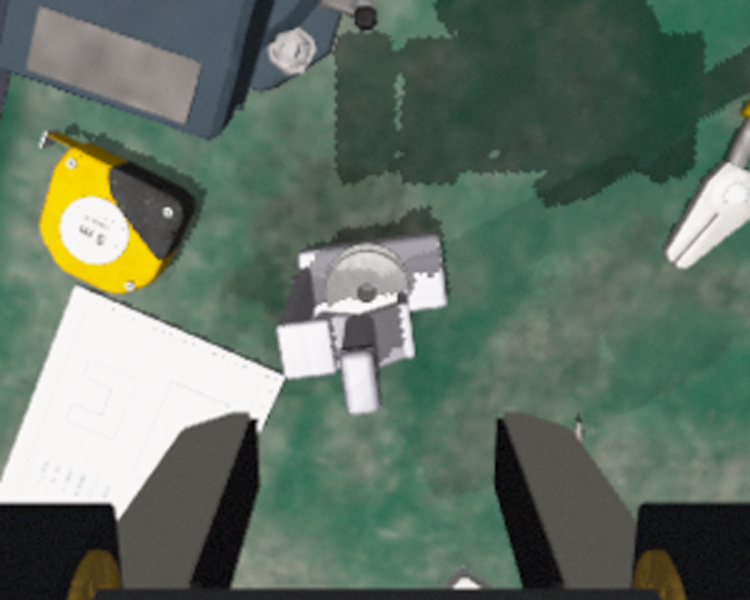

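Carrier a has been displaced: its tab is at about (255,213) against a predicted (258,182), turned about 6° more. I'll recompute.

```bash
python3 -c "
from h import *
o,R=st()
c=wcam(robot.camera('wrist'),o,R)
q=lambda u,v:(110+u/2.5,60+v/2.5)
W=np.array([atz(c,*q(*p),.172) for p in((343,353),(350,412),(381,408),(377,349))])
for i in range(3):
    d=R.T@(W[i+1]-W[i]);print(np.linalg.norm(d).round(4),np.degrees(np.arctan2(d[1],d[0])).round(1))
print('tool shift',R.T@(W.mean(0)-o['eef_pos']),tos(W.mean(0)))
F=np.array([atz(c,*q(*p),.014) for p in((300,252),(440,236),(447,304))])
for i in range(2):
    d=R.T@(F[i+1]-F[i]);print('foot',np.linalg.norm(d).round(4),np.degrees(np.arctan2(d[1],d[0])).round(1))
"
```

```text
t 14.8 stand [-0.0611 -0.3615  0.2901] world [ 0.4693 -0.3236  0.2901] tooly-vs-standy 0.396 z [-0. -0. -1.] F [-0.2 -0.5 -0.3] op 0.0499 g 0.0
0.0223 174.2
0.0112 82.2
0.0221 -3.6
tool shift [-0.02717196 -0.00376481  0.11813915] [-0.03460155 -0.35451617  0.172     ]
foot 0.0739 83.5
foot 0.0371 173.1
```

Request:
send_rows(
  commands=[
    {"ax": 0,"ay": 0,"az": 0,"dx": -0.027,"dy": -0.004,"dz": 0,"claw": 0.05},
    {"ax": 0,"ay": 0,"az": -0.105,"dx": 0,"dy": 0,"dz": 0,"claw": 0.05},
    {"ax": 0,"ay": 0,"az": 0,"dx": 0,"dy": 0,"dz": 0.03,"claw": 0.05},
    {"ax": 0,"ay": 0,"az": 0,"dx": 0,"dy": 0,"dz": 0.03,"claw": 0.05},
    {"ax": 0,"ay": 0,"az": 0,"dx": 0,"dy": 0,"dz": 0,"claw": 0.05},
  ],
)

```text
time_s: 15.35
eef_pos: [0.4948, -0.3173, 0.2266]
tcp_rot: [-0.002, -0.218, 0.976, 0.002]
force: [-1.1, 0.6, 0.8]
opening: 0.0499
grip_force: 0.0
```

```bash
python3 -c "
from h import *
o,R=st()
c=wcam(robot.camera('wrist'),o,R);save(c,'w6')
p=proj(c,tow((-.0346,-.3545,.172)));print(p)
im=c['color'][100:300,130:390,::-1].copy();cv2.circle(im,(int(p[0]-130),int(p[1]-100)),2,(0,0,255),-1)
cv2.imwrite('pics/w6c.png',cv2.resize(im,None,fx=2.2,fy=2.2))"
```

```text
t 15.35 stand [-0.0361 -0.3537  0.2266] world [ 0.4948 -0.3173  0.2266] tooly-vs-standy 0.503 z [-0.005  0.004 -1.   ] F [-1.1  0.6  0.8] op 0.0499 g 0.0
[256.64205152 208.32800809]
```

View pics/w6c.png

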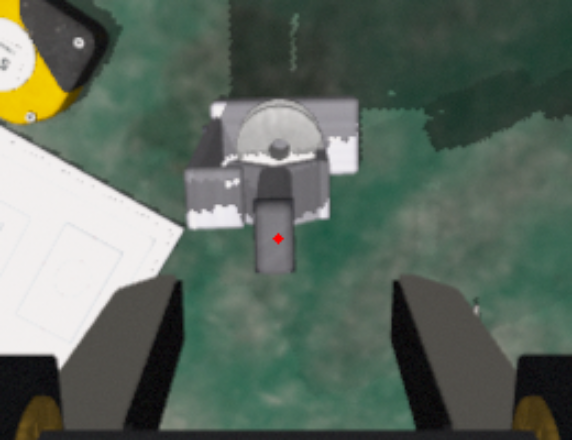

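The point lands on the tab centre and it sits square. Descend 94 mm, grip, lift, and turn back by 0.50 rad.

Request:
send_rows(
  commands=[
    {"ax": 0,"ay": 0,"az": 0,"dx": 0,"dy": -0.001,"dz": 0.035,"claw": 0.05},
    {"ax": 0,"ay": 0,"az": 0,"dx": 0,"dy": 0,"dz": 0.035,"claw": 0.05},
    {"ax": 0,"ay": 0,"az": 0,"dx": 0,"dy": 0,"dz": 0.026,"claw": 0.05},
    {"ax": 0,"ay": 0,"az": 0,"dx": 0,"dy": 0,"dz": 0,"claw": 0},
    {"ax": 0,"ay": 0,"az": 0,"dx": 0,"dy": 0,"dz": 0,"claw": 0},
    {"ax": 0,"ay": 0,"az": 0,"dx": 0,"dy": 0,"dz": 0,"claw": 0},
    {"ax": 0,"ay": 0,"az": 0,"dx": 0,"dy": 0,"dz": 0,"claw": 0},
    {"ax": 0,"ay": 0,"az": 0,"dx": 0,"dy": 0,"dz": 0,"claw": 0},
  ],
)

```text
time_s: 16.2
eef_pos: [0.4968, -0.3199, 0.1353]
tcp_rot: [0.001, -0.219, 0.976, -0.001]
force: [-0.7, 0.5, -0.1]
opening: 0.0149
grip_force: 0.0
```

Request:
send_rows(
  commands=[
    {"ax": 0,"ay": 0,"az": 0,"dx": 0,"dy": 0,"dz": 0,"claw": 0},
    {"ax": 0,"ay": 0,"az": 0,"dx": 0,"dy": 0,"dz": 0,"claw": 0},
  ],
)

```text
time_s: 16.4
eef_pos: [0.4968, -0.3199, 0.1349]
tcp_rot: [0.0, -0.219, 0.976, -0.0]
force: [0.2, -0.3, 7.3]
opening: 0.0118
grip_force: 30.0
```

Request:
send_rows(
  commands=[
    {"ax": 0,"ay": 0,"az": 0,"dx": 0,"dy": 0,"dz": -0.02,"claw": 0},
    {"ax": 0,"ay": 0,"az": 0,"dx": 0,"dy": 0,"dz": -0.03,"claw": 0},
    {"ax": 0,"ay": 0,"az": 0.126,"dx": 0,"dy": 0,"dz": -0.03,"claw": 0},
    {"ax": 0,"ay": 0,"az": 0.126,"dx": 0,"dy": 0,"dz": -0.02,"claw": 0},
    {"ax": 0,"ay": 0,"az": 0.126,"dx": 0,"dy": 0,"dz": 0,"claw": 0},
    {"ax": 0,"ay": 0,"az": 0.126,"dx": 0,"dy": 0,"dz": 0,"claw": 0},
    {"ax": 0,"ay": 0,"az": 0,"dx": 0,"dy": 0,"dz": 0,"claw": 0},
  ],
)

```text
time_s: 17.1
eef_pos: [0.4962, -0.3194, 0.2338]
tcp_rot: [-0.0, 0.032, 0.999, 0.0]
force: [-0.7, -0.6, -3.3]
opening: 0.0117
grip_force: 30.0
```

```bash
python3 -c "
from h import *
o,R=st()"
```

```text
t 17.1 stand [-0.0346 -0.3556  0.2338] world [ 0.4962 -0.3194  0.2338] tooly-vs-standy -0.002 z [-0.001  0.001 -1.   ] F [-0.7 -0.6 -3.3] op 0.0117 g 30.0
```

Request:
send_rows(
  commands=[
    {"ax": 0,"ay": 0,"az": 0,"dx": 0.004,"dy": 0.035,"dz": 0,"claw": 0},
    {"ax": 0,"ay": 0,"az": 0,"dx": 0.004,"dy": 0.04,"dz": 0.005,"claw": 0},
    {"ax": 0,"ay": 0,"az": 0,"dx": 0.004,"dy": 0.04,"dz": 0.005,"claw": 0},
    {"ax": 0,"ay": 0,"az": 0,"dx": 0.004,"dy": 0.04,"dz": 0.006,"claw": 0},
    {"ax": 0,"ay": 0,"az": 0,"dx": 0.004,"dy": 0.04,"dz": 0.006,"claw": 0},
    {"ax": 0,"ay": 0,"az": 0,"dx": 0,"dy": 0.04,"dz": 0,"claw": 0},
    {"ax": 0,"ay": 0,"az": 0,"dx": 0,"dy": 0,"dz": 0,"claw": 0},
  ],
)

```text
time_s: 17.8
eef_pos: [0.4908, -0.0801, 0.2118]
tcp_rot: [-0.001, 0.028, 1.0, 0.001]
force: [0.3, 1.0, -2.7]
opening: 0.0115
grip_force: 30.0
```

Request:
send_rows(
  commands=[
    {"ax": 0,"ay": 0,"az": 0,"dx": 0,"dy": 0.02,"dz": 0,"claw": 0},
    {"ax": 0,"ay": 0,"az": 0,"dx": 0,"dy": 0.02,"dz": 0,"claw": 0},
    {"ax": 0,"ay": 0,"az": 0,"dx": 0,"dy": 0.02,"dz": 0,"claw": 0},
    {"ax": 0,"ay": 0,"az": 0,"dx": 0,"dy": 0.02,"dz": 0,"claw": 0},
    {"ax": 0,"ay": 0,"az": 0,"dx": 0,"dy": 0.02,"dz": 0,"claw": 0},
    {"ax": 0,"ay": 0,"az": 0,"dx": 0,"dy": 0.02,"dz": 0,"claw": 0},
    {"ax": 0,"ay": 0,"az": 0,"dx": 0,"dy": 0,"dz": 0,"claw": 0},
  ],
)

```text
time_s: 18.5
eef_pos: [0.4987, 0.0372, 0.2119]
tcp_rot: [-0.0, 0.029, 1.0, 0.0]
force: [-0.1, -0.9, -3.3]
opening: 0.0118
grip_force: 30.0
```

```bash
python3 -c "
from h import *
o,R=st()"
```

```text
t 18.5 stand [-0.0544  0.0004  0.2119] world [0.4987 0.0372 0.2119] tooly-vs-standy 0.005 z [-0.001  0.    -1.   ] F [-0.1 -0.9 -3.3] op 0.0118 g 30.0
```

Request:
send_rows(
  commands=[
    {"ax": 0,"ay": 0,"az": 0,"dx": 0,"dy": 0,"dz": 0.01,"claw": 0},
    {"ax": 0,"ay": 0,"az": 0,"dx": 0,"dy": 0,"dz": 0.01,"claw": 0},
    {"ax": 0,"ay": 0,"az": 0,"dx": 0,"dy": 0,"dz": 0.005,"claw": 0},
    {"ax": 0,"ay": 0,"az": 0,"dx": 0,"dy": 0,"dz": 0.003,"claw": 0},
    {"ax": 0,"ay": 0,"az": 0,"dx": 0,"dy": 0,"dz": 0,"claw": 0},
  ],
)

```text
time_s: 19.0
eef_pos: [0.4986, 0.0356, 0.1836]
tcp_rot: [-0.0, 0.032, 1.0, -0.0]
force: [-0.7, 0.5, -3.7]
opening: 0.0118
grip_force: 30.0
```

Request:
send_rows(
  commands=[
    {"ax": 0,"ay": 0,"az": 0,"dx": 0,"dy": 0,"dz": 0.002,"claw": 0},
    {"ax": 0,"ay": 0,"az": 0,"dx": 0,"dy": 0,"dz": 0,"claw": 0},
  ],
)

```text
time_s: 19.2
eef_pos: [0.4988, 0.0359, 0.1821]
tcp_rot: [0.0, 0.031, 1.0, -0.0]
force: [-0.8, 0.4, -2.9]
opening: 0.0117
grip_force: 30.0
```

Request:
send_rows(
  commands=[
    {"ax": 0,"ay": 0,"az": 0,"dx": 0,"dy": 0,"dz": 0.001,"claw": 0},
    {"ax": 0,"ay": 0,"az": 0,"dx": 0,"dy": 0,"dz": 0,"claw": 0},
  ],
)

```text
time_s: 19.4
eef_pos: [0.4988, 0.036, 0.1812]
tcp_rot: [0.0, 0.031, 1.0, -0.0]
force: [0.5, 0.8, -2.6]
opening: 0.0116
grip_force: 30.0
```

Request:
send_rows(
  commands=[
    {"ax": 0,"ay": 0,"az": 0,"dx": 0,"dy": 0.001,"dz": 0.001,"claw": 0},
    {"ax": 0,"ay": 0,"az": 0,"dx": 0,"dy": 0,"dz": 0,"claw": 0},
  ],
)

```text
time_s: 19.6
eef_pos: [0.4988, 0.0371, 0.1801]
tcp_rot: [-0.0, 0.031, 1.0, 0.0]
force: [0.4, -0.4, -3.2]
opening: 0.012
grip_force: 30.0
```

Request:
send_rows(
  commands=[
    {"ax": 0,"ay": 0,"az": 0,"dx": 0,"dy": 0,"dz": 0.001,"claw": 0},
    {"ax": 0,"ay": 0,"az": 0,"dx": 0,"dy": 0,"dz": 0,"claw": 0},
  ],
)

```text
time_s: 19.8
eef_pos: [0.4989, 0.037, 0.1792]
tcp_rot: [0.0, 0.031, 1.0, -0.0]
force: [0.5, 0.6, -0.8]
opening: 0.012
grip_force: 30.0
```

Contact at 0.179. Slide to x ≈ 0.075.

Request:
send_rows(
  commands=[
    {"ax": 0,"ay": 0,"az": 0,"dx": -0.015,"dy": 0,"dz": 0,"claw": 0},
    {"ax": 0,"ay": 0,"az": 0,"dx": -0.02,"dy": 0,"dz": 0,"claw": 0},
    {"ax": 0,"ay": 0,"az": 0,"dx": -0.02,"dy": 0,"dz": 0,"claw": 0},
    {"ax": 0,"ay": 0,"az": 0,"dx": -0.02,"dy": 0,"dz": 0,"claw": 0},
    {"ax": 0,"ay": 0,"az": 0,"dx": -0.02,"dy": 0,"dz": 0,"claw": 0},
    {"ax": 0,"ay": 0,"az": 0,"dx": -0.02,"dy": 0,"dz": 0,"claw": 0},
    {"ax": 0,"ay": 0,"az": 0,"dx": -0.014,"dy": 0,"dz": 0,"claw": 0},
    {"ax": 0,"ay": 0,"az": 0,"dx": 0,"dy": 0,"dz": 0,"claw": 0},
  ],
)

```text
time_s: 20.6
eef_pos: [0.6291, 0.0291, 0.1793]
tcp_rot: [0.001, 0.031, 1.0, 0.0]
force: [2.2, 2.7, 1.2]
opening: 0.0117
grip_force: 30.0
```

```bash
python3 -c "
from h import *
o,R=st()
c=robot.camera('scene');cv2.imwrite('pics/s5.png',cv2.resize(c['color'][90:270,170:350,::-1],None,fx=3.2,fy=3.2,interpolation=cv2.INTER_CUBIC))"
```

```text
t 20.6 stand [0.0762 0.0005 0.1793] world [0.6291 0.0291 0.1793] tooly-vs-standy -0.0 z [ 0.002  0.001 -1.   ] F [2.2 2.7 1.2] op 0.0117 g 30.0
```

View pics/s5.png

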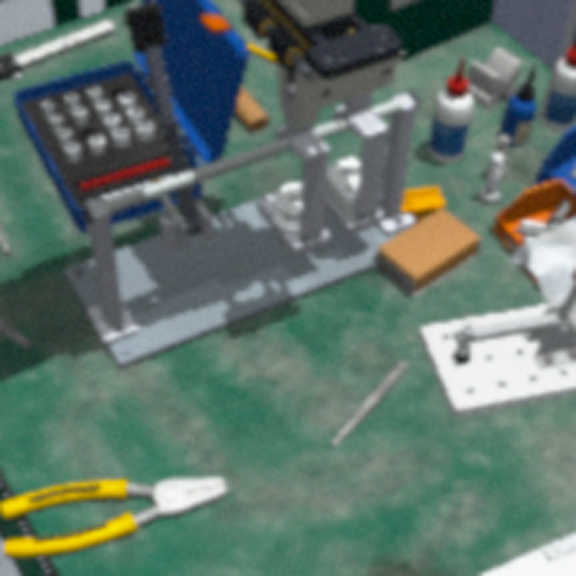

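Both hang in the store. Release and rise, and check how tall the blue lid to the left of the arm is.

Request:
send_rows(
  commands=[
    {"ax": 0,"ay": 0,"az": 0,"dx": 0,"dy": 0,"dz": 0,"claw": 0.05},
    {"ax": 0,"ay": 0,"az": 0,"dx": 0,"dy": 0,"dz": 0,"claw": 0.05},
    {"ax": 0,"ay": 0,"az": 0,"dx": 0,"dy": 0,"dz": 0,"claw": 0.05},
    {"ax": 0,"ay": 0,"az": 0,"dx": 0,"dy": 0,"dz": 0,"claw": 0.05},
    {"ax": 0,"ay": 0,"az": 0,"dx": 0,"dy": 0,"dz": -0.02,"claw": 0.05},
    {"ax": 0,"ay": 0,"az": 0,"dx": 0,"dy": 0,"dz": -0.04,"claw": 0.05},
    {"ax": 0,"ay": 0,"az": 0,"dx": 0,"dy": 0,"dz": -0.04,"claw": 0.05},
    {"ax": 0,"ay": 0,"az": 0,"dx": 0,"dy": 0,"dz": -0.04,"claw": 0},
  ],
)

```text
time_s: 21.45
eef_pos: [0.6271, 0.0288, 0.3207]
tcp_rot: [-0.0, 0.031, 1.0, -0.0]
force: [-0.1, 0.2, -0.3]
opening: 0.0457
grip_force: 0.0
```

```bash
python3 -c "
from h import *
o,R=st()
T=robot.camera('top');S=robot.camera('scene')
def tri(a,b):
    A=[];
    L=[]
    for c,(u,v) in((T,a),(S,b)):
        f,R,t=cam(c);d=R.T@np.array([(u-c['cx'])/f,(v-c['cy'])/f,1]);d/=np.linalg.norm(d);o=-R.T@t
        M=np.eye(3)-np.outer(d,d);A.append(M);L.append(M@o)
    return np.linalg.solve(sum(A),sum(L))
w=tri((103,129),(236.6,96.3));print('latch',w,tos(w))
w=tri((100,149),(170+145/3.2,90+27/3.2));print('paddle',w,tos(w))
"
```

```text
t 21.45 stand [7.430e-02 1.000e-04 3.207e-01] world [0.6271 0.0288 0.3207] tooly-vs-standy 0.0 z [-0. -0. -1.] F [-0.1  0.2 -0.3] op 0.0457 g 0.0
latch [0.62946931 0.18954095 0.18052341] [0.0665033  0.16063892 0.18052341]
paddle [0.56627089 0.18817906 0.19797759] [0.00351546 0.15530716 0.19797759]
```

The lid top is at about z = 0.18, below the planned finger height of 0.205. I'll move to the left of the paddle.

Request:
send_rows(
  commands=[
    {"ax": 0,"ay": 0,"az": 0,"dx": 0.012,"dy": 0.037,"dz": 0,"claw": 0},
    {"ax": 0,"ay": 0,"az": 0,"dx": 0.013,"dy": 0.038,"dz": 0,"claw": 0},
    {"ax": 0,"ay": 0,"az": 0,"dx": 0.013,"dy": 0.038,"dz": 0,"claw": 0},
    {"ax": 0,"ay": 0,"az": 0,"dx": 0.013,"dy": 0.038,"dz": 0,"claw": 0},
    {"ax": 0,"ay": 0,"az": 0,"dx": 0.013,"dy": 0.038,"dz": 0,"claw": 0},
    {"ax": 0,"ay": 0,"az": 0,"dx": 0.013,"dy": 0.038,"dz": 0,"claw": 0},
    {"ax": 0,"ay": 0,"az": 0,"dx": 0,"dy": 0,"dz": 0,"claw": 0},
    {"ax": 0,"ay": 0,"az": 0,"dx": 0,"dy": 0,"dz": 0,"claw": 0},
  ],
)

```text
time_s: 22.35
eef_pos: [0.5646, 0.2606, 0.3185]
tcp_rot: [-0.0, 0.031, 1.0, -0.0]
force: [-0.0, -0.0, -0.5]
opening: 0.0004
grip_force: 0.0
```

Request:
send_rows(
  commands=[
    {"ax": 0,"ay": 0,"az": 0,"dx": 0,"dy": 0,"dz": 0.03,"claw": 0},
    {"ax": 0,"ay": 0,"az": 0,"dx": 0,"dy": 0,"dz": 0.03,"claw": 0},
    {"ax": 0,"ay": 0,"az": 0,"dx": 0,"dy": 0,"dz": 0.03,"claw": 0},
    {"ax": 0,"ay": 0,"az": 0,"dx": 0,"dy": 0,"dz": 0.025,"claw": 0},
    {"ax": 0,"ay": 0,"az": 0,"dx": 0,"dy": 0,"dz": 0,"claw": 0},
  ],
)

```text
time_s: 22.85
eef_pos: [0.5638, 0.2583, 0.2007]
tcp_rot: [-0.003, 0.032, 0.999, -0.001]
force: [-0.7, -0.2, -0.1]
opening: 0.0006
grip_force: 0.0
```

```bash
python3 -c "
from h import *
o,R=st()"
```

```text
t 22.85 stand [-0.0033  0.2251  0.2007] world [0.5638 0.2583 0.2007] tooly-vs-standy -0.001 z [-0.006 -0.002 -1.   ] F [-0.7 -0.2 -0.1] op 0.0006 g 0.0
```

Request:
send_rows(
  commands=[
    {"ax": 0,"ay": 0,"az": 0,"dx": 0,"dy": -0.015,"dz": 0,"claw": 0},
    {"ax": 0,"ay": 0,"az": 0,"dx": 0,"dy": -0.015,"dz": 0,"claw": 0},
    {"ax": 0,"ay": 0,"az": 0,"dx": 0,"dy": -0.015,"dz": 0,"claw": 0},
    {"ax": 0,"ay": 0,"az": 0,"dx": 0,"dy": -0.015,"dz": 0,"claw": 0},
    {"ax": 0,"ay": 0,"az": 0,"dx": 0,"dy": -0.015,"dz": 0,"claw": 0},
  ],
)

```text
time_s: 23.35
eef_pos: [0.5612, 0.1851, 0.2061]
tcp_rot: [0.002, 0.032, 0.999, 0.002]
force: [0.1, 7.1, 6.4]
opening: 0.0004
grip_force: 3.8
```

Request:
send_rows(
  commands=[
    {"ax": 0,"ay": 0,"az": 0,"dx": 0,"dy": -0.015,"dz": 0,"claw": 0},
    {"ax": 0,"ay": 0,"az": 0,"dx": 0,"dy": -0.015,"dz": 0,"claw": 0},
    {"ax": 0,"ay": 0,"az": 0,"dx": 0,"dy": -0.015,"dz": 0,"claw": 0},
    {"ax": 0,"ay": 0,"az": 0,"dx": 0,"dy": -0.015,"dz": 0,"claw": 0},
    {"ax": 0,"ay": 0,"az": 0,"dx": 0,"dy": -0.015,"dz": 0,"claw": 0},
    {"ax": 0,"ay": 0,"az": 0,"dx": 0,"dy": -0.015,"dz": 0,"claw": 0},
    {"ax": 0,"ay": 0,"az": 0,"dx": 0,"dy": 0,"dz": 0,"claw": 0},
    {"ax": 0,"ay": 0,"az": 0,"dx": 0,"dy": 0,"dz": 0,"claw": 0},
  ],
)

```text
time_s: 24.15
eef_pos: [0.5546, 0.0953, 0.204]
tcp_rot: [-0.0, 0.032, 0.999, 0.0]
force: [1.0, -1.0, 0.1]
opening: 0.0004
grip_force: 0.0
```

Request:
send_rows(
  commands=[
    {"ax": 0,"ay": 0,"az": 0,"dx": 0,"dy": 0.02,"dz": 0,"claw": 0},
    {"ax": 0,"ay": 0,"az": 0,"dx": 0,"dy": 0,"dz": -0.04,"claw": 0},
    {"ax": 0,"ay": 0,"az": 0,"dx": 0,"dy": 0,"dz": -0.04,"claw": 0},
    {"ax": 0,"ay": 0,"az": 0,"dx": 0,"dy": 0.04,"dz": -0.02,"claw": 0},
    {"ax": 0,"ay": 0,"az": 0,"dx": 0.02,"dy": 0.04,"dz": 0,"claw": 0},
    {"ax": 0,"ay": 0,"az": 0,"dx": 0.02,"dy": 0.04,"dz": 0,"claw": 0},
    {"ax": 0,"ay": 0,"az": 0,"dx": 0.02,"dy": 0.04,"dz": 0,"claw": 0},
    {"ax": 0,"ay": 0,"az": 0,"dx": 0.02,"dy": 0.04,"dz": 0,"claw": 0},
  ],
)

```text
time_s: 24.95
eef_pos: [0.4873, 0.3223, 0.3041]
tcp_rot: [-0.0, 0.031, 1.0, 0.0]
force: [0.8, 0.4, -0.9]
opening: 0.0
grip_force: 0.0
```

```bash
python3 -c "
from h import *
o,R=st()
c=robot.camera('scene');t=robot.camera('top')
a=cv2.resize(c['color'][95:215,180:320,::-1],None,fx=3,fy=3,interpolation=cv2.INTER_CUBIC)
b=cv2.resize(t['color'][75:225,120:230,::-1],(264,360),interpolation=cv2.INTER_CUBIC)
cv2.imwrite('pics/s6.png',np.hstack([a,b]))"
```

```text
t 24.95 stand [-0.0837  0.2842  0.3041] world [0.4873 0.3223 0.3041] tooly-vs-standy 0.001 z [-0.  0. -1.] F [ 0.8  0.4 -0.9] op 0.0 g 0.0
```

View pics/s6.png

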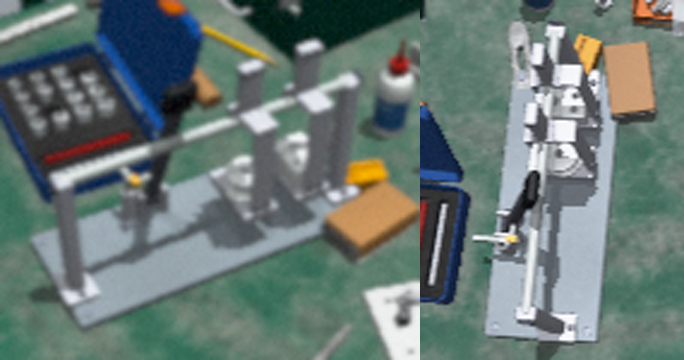

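The arm is shut across the rail with its paddle over it. Both carriers hang upright in the store behind it, and the robot is clear. I'm handing in.

```bash
python3 -c "
from rig import robot
print(robot.close_job())"
```

```text
the job is handed in; nothing more can be done
None
```

The job is handed in after about 25 s of robot time: I opened the stop arm, hooked both carriers present (a and b; c was absent) on at the loading section and slid them past it to hang in the store, then snapped the arm shut behind them, and the robot never touched the pliers, tape measure or punch.

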